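# Put the stray key tags away and lower the key cabinet's cover

## Robot

A 6-joint arm with a two-finger parallel gripper is mounted at the origin on the work surface. World frame = base frame: x ahead of the robot, y to its left, z up, the work surface at z = 0. Lengths are in m, angles in rad, forces in N, time in s.
With the tool pointing down it reaches from about 0.225 to 0.875 m from the base axis. Payload 3.4 kg.
Tool frame: the origin (TCP) lies on the centre line of the jaws, within the pads' length; the fingertips stand 11 mm ahead of it and the grasp point (between the pads) lies 8 mm behind it; z points along the fingers, y is the line along which they close (so a half turn about z gives the same grasp; the last joint's range is limited). The gripper opens to 85 mm and grips with 20 to 120 N. Pads are 22 mm wide; open, the fingers measure 114 mm over their backs; the gripper's body (76 mm by 85 mm) begins 54 mm behind the grasp point. The pads swing forward as they close: fully open they stand 13 mm farther back than shut.
Start: joints at [-1.341, 0.276, 1.505, -0, 1.361, -0.121], TCP at [0.198, -0.54, 0.215] pointing down, gripper open.
Joint ranges: [-2.89, 2.89], [-0.75, 2.08], [0.22, 2.7], [-1.18, 4.32], [0.11, 2.71], [-2.7, 2.7]. Speed limits (rad/s): [2.57, 2.57, 3.14, 3.14, 3.14, 3.14].

## Interface

Orientations are given as a unit quaternion [w, x, y, z].
In Python, from rig import manip, eyes, job gives the robot as it stands.
- The arm moves only by the tool drive_tool, never from a script. Its argument "rows" is a list of rows, each a list of 3 entries, a list of its own where there are three numbers: the turn, a rotation vector about the world's x, y, z in rad, then the shift along the world's x, y, z in cm, then the finger opening in cm, from 0 to 8.54. A call has 1 to 8 rows; each row shifts and turns the commanded pose from where the row before left it; what a row does not reach is not made up. A row lasts 1/8 s, in which the tool goes at most 62.5 mm and 10.7 degrees, less where a joint would pass 70% of its speed; a pose out of reach is approached as far as the arm can. A call is refused whole if a number of a shift passes 6.25 or a number of a turn 0.188, either way. A call with a gripper value outside its range is refused whole. The fingers move at their own pace and stop on an object; "force" is the grip in N (left out, the last holds). Time passes only in rows, so rows that do not move let the fingers close. It gives the time, the measured TCP pose, the force, the opening and the grip force at its end, in the units of the state.
- manip.get_state(): the state, without advancing time (a new reading comes with each control period).
- eyes.get_image(name): name is "scene" or "side" or "wrist"; returns the picture (480x640x3 uint8, red, green, blue); there is no depth.
- eyes.get_calibration(name): a dict with "camera_matrix" (3x3 intrinsics, pixels), "view" (4x4, takes a point from world to camera coordinates). Camera axes: x right, y up, looking along -z (the intrinsics and any distortion apply to the point x, -y, -z); pixel columns grow to the right and rows downward; lengths in m; the calibration is good to about 2 mm. The wrist camera is an equidistant fisheye: a pixel r from the principal point sees the ray r / f radians off the axis. A picture is of the moment at which its call begins: read the wrist's pose just before it. get_calibration takes no time and is no camera call; for the wrist camera it gives the pose at the moment of the call.
- job.sign_off(): hands the job in; it is judged then, once.
The state is a dict: "clock": time; "qpos": joint angles; "qd": joint speeds; "effort": joint torques, N m; "position": TCP position; "ee_rot": TCP orientation; "contact_force": force on the tool from outside, world axes, zero at the start; "moment": the same for the moment, N m; "width": finger opening in m; "gripper_force": force on a finger pad.
Only numpy, scipy, OpenCV 4.12 (cv2) and the standard library are available. Lean on these libraries where they do the work, as an engineer would, in place of code of your own. Each camera call takes 0.05 s, during which the arm holds its last target. There are 200 camera calls.

## Task

Two yellow key tags were left out: one lies across the open key cabinet, the other on the counter beside it. Lay both flat in the cabinet's long front tray while the clear cover is still open, then lower the cover gently, never letting it drop, until it is fully shut. Leave the bell, stapler, pig coin bank and sanitiser bottle undisturbed.

Things in the scene. Friction and masses are not known exactly. Their poses are not given: they have to be found in the camera images.
- cabinet: low blue key cabinet, fixed, 194 (its x) x 276 (y) x 60 high. Origin: centre of underside; +x from its front to the hinge side, z up. An 8 thick wall as high as the rim parts the front tray (inside 80 x 260, floor 26 up, 34 deep) from the socket panel behind, which has a black block and two tags fixed in place that stay there. Outer walls 8 thick
- returns_tray (a point): centre of the front tray's floor, 49 mm to -x of the cabinet's origin and 26 above the counter; axes as the cabinet's
- cover (a joint): angle of the clear cover (aluminium-edged panel 194 x 276 x 6, 0.45 kg): 0 = shut, lying on the rim (its stop), growing as it opens upward about the hinge on the far rim; open stop 1.75. Starts at 1.35 to 1.65. The stiff hinge holds it still above about 1.2 rad; below that the cover falls and slams if let go
- cover_bar (a point): middle of the cover's red handle bar, round, 12 diameter, 124 long, parallel to the hinge (cabinet y), on two 10 wide arms 110 apart, 234 from the hinge axis in the plane of the cover; 40 from the bar's axis to the cover's and cabinet's front edge. Gripped across from above it can turn between the fingers as the cover swings. 64 above the counter when shut
- cover_hinge (a point): middle of the hinge axis, 97 to +x of the cabinet's origin and 64 above the counter; the axis runs along cabinet y
- tag_a: yellow wooden key tag, 105 long (its x) x 28 x 12 thick, 40 g: a 90 long flat paddle and at its +x end a 15 long round stud of 12 diameter. Origin: centre of its length and width on its underside. It starts lying flat across the front tray, on top of the rim and the dividing wall (underside 60 above the counter), where it would stop the cover
- tag_b: second tag, same shape and origin as tag_a; starts flat on the counter to the left or right of the cabinet, at any yaw
- bell: red plastic reception bell, dome 84 diameter, 58 high; origin at its underside's centre; leave alone
- stapler: steel and black stapler 130 long (its x) x 36 x 50 high; origin at its underside's centre; leave alone
- pig: pink ceramic pig coin bank about 101 long (its x; snout to -x) x 72 x 91 high, origin on the counter under its belly; leave alone
- sanitiser: sanitiser bottle, 56 diameter, 150 high; origin at its underside's centre; leave alone
Mind the look-alikes: they are no part of the job. What is shaped like the tag_a but pink or turquoise is not meant.

How it is judged:
By the outcome, as a careful person would: the job done as asked, in the order asked, and still so for the second after the job is handed in, with the robot touching nothing.
It also fails if it takes over 72 s, if anything falls off the work surface, if the arm or the gripper's body presses on something with over 40 N, if the wrist force passes 120 N, or if a joint passes its speed limit or range.

## Working session

There is one attempt and no reset: what is moved stays moved. The work goes in short steps, Python scripts to look and compute and a tool call to move; the robot and the scene stay as the last step left them, time stands still between calls to the robot, and variables do not carry over. Pictures are saved under pics/ and viewed, at most 10 in all, crops included, and the job is handed in when it is done.

Besides the shell and the picture viewer there is one more tool, called after "Request:" as name(argument=value, ...) on one line, values as JSON. drive_tool: Moves the arm, as the interface text tells. Its arguments: {"type":"object","properties":{"rows":{"type":"array"},"force":{"type":"number"}},"required":["rows"]}

```bash
mkdir -p pics; ls
python3 - <<'E'
from rig import manip,eyes
import cv2,numpy as np
for n in ("scene","side"):
    cv2.imwrite(f"pics/{n}0.png",eyes.get_image(n)[:,:,::-1])
    c=eyes.get_calibration(n); print(n,{k:(np.round(v,3).tolist() if not isinstance(v,str) else v) for k,v in c.items()})
s=manip.get_state(); print(s['clock'],s['position'],s['ee_rot'],s['width'])
E
```

```text
pics
scene {'camera_matrix': [[494.633, 0.0, 309.585], [0.0, 494.633, 239.796], [0.0, 0.0, 1.0]], 'view': [[-0.319, 0.948, -0.01, 0.11], [-0.821, -0.271, 0.503, 0.434], [0.474, 0.169, 0.864, -1.497], [0.0, 0.0, 0.0, 1.0]]}
side {'camera_matrix': [[466.73, 0.0, 324.833], [0.0, 466.73, 233.712], [0.0, 0.0, 1.0]], 'view': [[0.965, -0.261, -0.001, -0.521], [0.183, 0.675, 0.714, -0.193], [-0.186, -0.69, 0.7, -0.854], [0.0, 0.0, 0.0, 1.0]]}
0.1 [ 0.1974743  -0.53948123  0.21391732] [-8.40037984e-04  9.84657679e-01  1.74495125e-01 -3.77105413e-05] 0.08506596664918659
```

View pics/scene0.png

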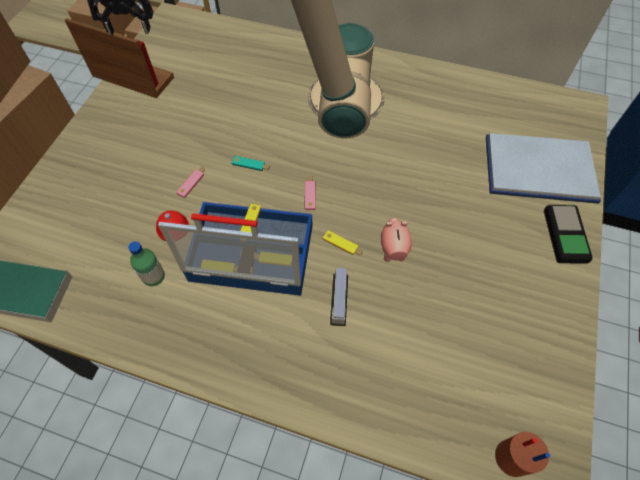

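View pics/side0.png

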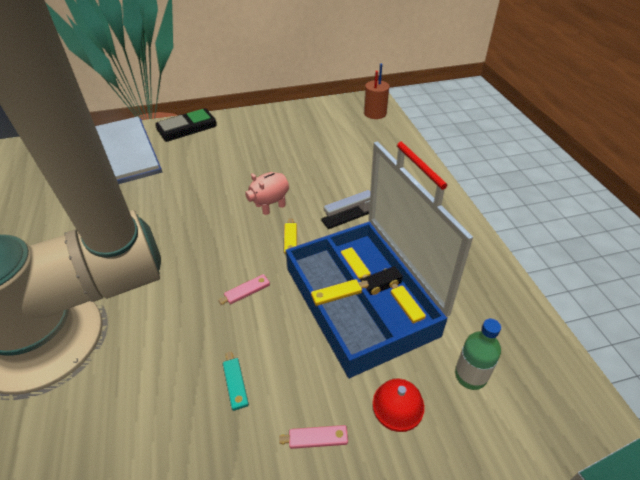

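Seen in the scene picture: yellow tag across the tray at (251,218) is tag_a, and yellow on the counter at (342,242) is tag_b. Possible mix-ups are pink (190,182) and (310,194), turquoise (250,163), and the fixed yellow tags in the socket panel (218,267) and (275,258). One close crop of each view will check this.

Run:
```python
import cv2
a=cv2.imread("pics/scene0.png")[190:310,150:370]; cv2.imwrite("pics/c1.png",cv2.resize(a,None,fx=3.6,fy=3.6,interpolation=cv2.INTER_CUBIC)[:, :792])
a=cv2.imread("pics/side0.png")[200:380,270:480]; cv2.imwrite("pics/c2.png",cv2.resize(a,None,fx=3.3,fy=3.3,interpolation=cv2.INTER_CUBIC))
```

```text
(no output)
```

View pics/c1.png

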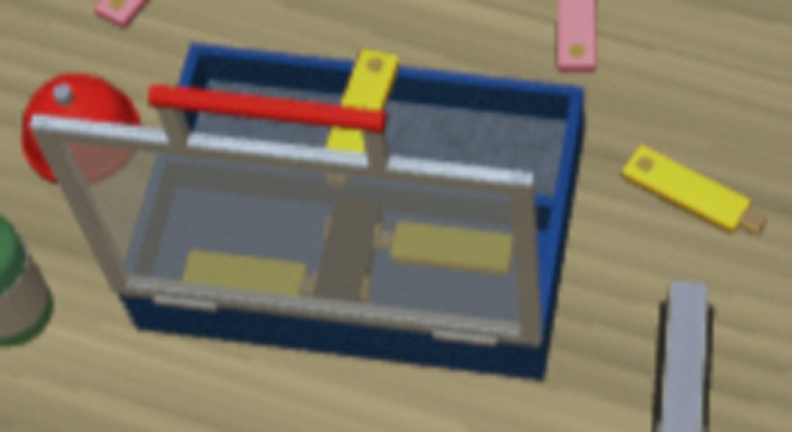

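View pics/c2.png

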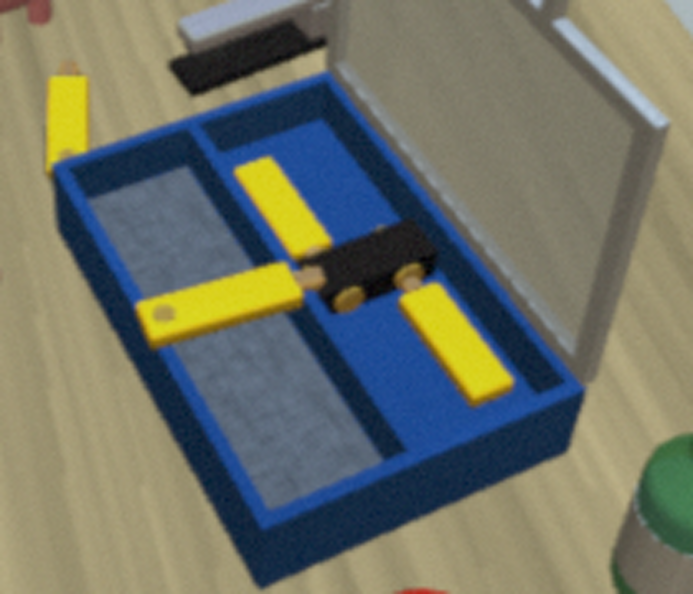

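Choice confirmed: tag_a lies across the tray, paddle at the front and stud over the dividing wall (side crop 137–322, 263–346). tag_b is on the counter to the cabinet's +y side (scene crop 623–765, 147–230). Next I fit the poses.

```bash
cat > h.py <<'E'
import numpy as np
from rig import manip,eyes
from scipy.optimize import least_squares
C={n:eyes.get_calibration(n) for n in("scene","side")}
def proj(n,P):
    P=np.atleast_2d(P); c=C[n]; q=P@c["view"][:3,:3].T+c["view"][:3,3]
    K=c["camera_matrix"]; return np.c_[K[0,0]*q[:,0]/-q[:,2]+K[0,2],-K[1,1]*q[:,1]/-q[:,2]+K[1,2]]
def c1(*p): return np.array(p,float)/3.6+[150,190]
def c2(*p): return np.array(p,float)/3.3+[270,200]
def xf(p,L):
    c,s=np.cos(p[2]),np.sin(p[2]); L=np.atleast_2d(L)
    return np.c_[p[0]+c*L[:,0]-s*L[:,1],p[1]+s*L[:,0]+c*L[:,1],L[:,2]]
def fit(obs,p0):
    f=lambda p:np.concatenate([(proj(n,xf(p,L))-u).ravel() for n,L,u in obs])
    r=least_squares(f,p0,loss='soft_l1'); return r.x,np.round(f(r.x).reshape(-1,2),1)
E
python3 - <<'E'
from h import *
X,Y=.097,.138
# in the side picture: near corner right-bottom is cabinet -y
cab,r=fit([("side",[[-X,-Y,.06],[-X,Y,.06],[X,-Y,.06],[X,Y,.06]],c2((262,525),(57,170),(582,388),(330,75))),
 ("scene",[[-X,-Y,.06],[-X,Y,.06],[X,Y,0]],c1((190,45),(583,90),(545,378)))],[.5,-.2,-.3]); print("cab",cab,r.tolist())
A=[[-.0525,.014,.072],[-.0525,-.014,.072],[.0375,.014,.072],[.0375,-.014,.072],[.0525,0,.066]]
a,r=fit([("side",A,c2((138,298),(150,335),(290,263),(302,298),(322,275))),("scene",A[:2],c1((398,56),(362,50)))],[*cab[:2],cab[2]]); print("a",a,r.tolist())
B=np.array(A)-[0,0,.06]
b,r=fit([("scene",B,c1((640,147),(623,172),(750,203),(733,230),(765,222))),("side",B[2:4],c2((48,75),(87,77)))],[.5,0,.6]); print("b",b,r.tolist())
b2,r=fit([("scene",B,c1((640,147),(623,172),(750,203),(733,230),(765,222))),("side",B[[3,2]],c2((48,75),(87,77)))],[.5,0,.6]); print("b2",b2,r.tolist())
f=lambda t:np.concatenate([(proj(n,xf(cab,[[.097-.234*np.cos(t[0]),s*.062,.064+.234*np.sin(t[0])] for s in(-1,1)]))-u).ravel() for n,u in(("scene",c1((150,95),(385,120))),("side",np.array([(444,184),(399,147)])))])
r=least_squares(f,[1.5]);print("cover",r.x,r.fun.round(1))
for t in (r.x[0],1.2,.6,0): print(t,xf(cab,[[.097-.234*np.cos(t),0,.064+.234*np.sin(t)]]))
s=manip.get_state();print(s['position'],s['ee_rot'])
print("stapler/pig approx")
E
```

```text
cab [ 0.59171783 -0.06887635  0.17971376] [[-0.0, 0.7], [-1.8, -2.9], [1.5, -0.4], [0.1, -2.4], [-0.1, -1.5], [0.1, -1.2], [-0.9, 0.9]]
a [ 0.54675474 -0.08722226  0.03637955] [[-0.7, -0.5], [0.0, 0.2], [-0.0, -1.2], [1.7, -0.5], [0.4, 1.0], [0.3, -0.6], [-0.4, -1.5]]
b [0.49915689 0.13952347 1.3699133 ] [[-0.5, -1.2], [-1.2, 0.1], [0.8, -1.4], [0.3, -0.2], [-0.7, 1.5], [-0.2, -0.9], [0.3, -2.1]]
b2 [0.49923466 0.13947921 1.36980963] [[-0.5, -1.2], [-1.3, 0.2], [0.8, -1.3], [0.2, -0.2], [-0.8, 1.5], [12.1, -1.5], [-12.0, -1.5]]
cover [1.55008132] [-0.  -0.7 -0.6  0.  -0.1  2.3  0.6 -2.8]
1.550081317170764 [[ 0.68238673 -0.05240419  0.2979498 ]]
1.2 [[ 0.6037295  -0.06669415  0.28209715]]
0.6 [[ 0.49713745 -0.08605913  0.19612634]]
0 [[ 0.45692423 -0.09336482  0.064     ]]
[ 0.1974743  -0.53948123  0.21391732] [-8.40037984e-04  9.84657679e-01  1.74495125e-01 -3.77105413e-05]
stapler/pig approx
```

Request:
drive_tool(rows=[[[0,0,-0.16],[2.9,3.8,0],5.5],[[0,0,-0.16],[2.9,3.8,0],5.5],[[0,0,0],[2.9,3.8,0],5.5],[[0,0,0],[2.9,3.8,0],5.5],[[0,0,0],[2.9,3.8,0],5.5],[[0,0,0],[2.9,3.8,0],5.5],[[0,0,0],[2.9,3.8,0],5.5],[[0,0,0],[2.9,3.8,0],5.5]], force=40)

```text
clock: 1.1
position: [0.4302, -0.2345, 0.2144]
ee_rot: [-0.0, 1.0, 0.015, -0.0]
contact_force: [0.9, -0.8, 0.7]
width: 0.0548
gripper_force: 0.0
```

Request:
drive_tool(rows=[[[0,0,0],[2.9,3.8,-1.5],5.5],[[0,0,0],[2.9,3.8,-2],5.5],[[0,0,0],[2.9,3.8,-2],5.5],[[0,0,0],[2.9,3.4,-2],5.5],[[0,0,0],[0,0,0],5.5]])

```text
clock: 1.72
position: [0.5457, -0.0853, 0.1375]
ee_rot: [-0.001, 1.0, 0.017, -0.002]
contact_force: [-0.4, 0.2, -0.3]
width: 0.055
gripper_force: 0.0
```

Run:
```python
from h import *
import cv2
s=manip.get_state();print(s['clock'],s['position'],s['ee_rot'],s['width'],s['contact_force'],s['qpos'])
cv2.imwrite("pics/w1.png",eyes.get_image("wrist")[:,:,::-1])
c=eyes.get_calibration("wrist");print({k:np.round(v,3).tolist() if not isinstance(v,str) else v for k,v in c.items()})
```

```text
1.725 [ 0.54570809 -0.08534392  0.13748319] [-9.05696894e-04  9.99847927e-01  1.73237755e-02 -1.78565959e-03] 0.05501983445825127 [-0.44891459  0.17977206 -0.31243817] [-2.81586969e-01  2.98761818e-01  1.67315762e+00  7.36737790e-04
  1.17361970e+00  1.25427368e+00]
{'camera_matrix': [[371.648, 0.0, 319.583], [0.0, 371.648, 244.28], [0.0, 0.0, 1.0]], 'view': [[0.033, -0.999, -0.001, -0.104], [0.965, 0.032, -0.261, -0.51], [0.261, 0.008, 0.965, -0.446], [0.0, 0.0, 0.0, 1.0]]}
```

View pics/w1.png

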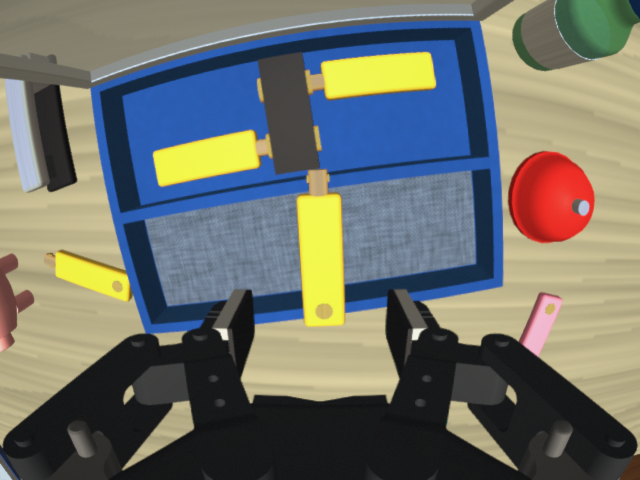

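The wrist view shows tag_a at (300–345,194–326), roughly between the fingers, tag_b at (53–132,250–300), and the cabinet corners at (148,333), (503,287) and (482,22). I refine all three from it.

```bash
cat >> h.py <<'E'
def wproj(c,P):
    q=np.atleast_2d(P)@c["view"][:3,:3].T+c["view"][:3,3]; v=np.c_[q[:,0],-q[:,1],-q[:,2]]
    r=np.hypot(v[:,0],v[:,1]); th=np.arctan2(r,v[:,2]); K=c["camera_matrix"]
    return np.c_[K[0,0]*th*v[:,0]/r+K[0,2],K[1,1]*th*v[:,1]/r+K[1,2]]
def wfit(c,L,u,p0):
    f=lambda p:(wproj(c,xf(p,L))-u).ravel(); r=least_squares(f,p0,loss='soft_l1'); return r.x,np.round(r.fun.reshape(-1,2),1).tolist()
X,Y=.097,.138
TAG=np.array([[-.0525,.014,.012],[-.0525,-.014,.012],[.0375,.014,.012],[.0375,-.014,.012]])
E
python3 - <<'E'
from h import *
c=eyes.get_calibration("wrist")
print(wfit(c,[[-X,-Y,.06],[-X,Y,.06],[X,-Y,.06]],np.array([(503,287),(148,333),(482,22)]),[.592,-.069,.18]))
print(wfit(c,TAG+[0,0,.06],np.array([(304,326),(345,325),(300,196),(339,194)]),[.547,-.087,.036]))
print(wfit(c,TAG,np.array([(132,277),(124,300),(62,250),(53,273)])[[1,0,3,2]],[.5,.14,1.37]),wfit(c,TAG,np.array([(132,277),(124,300),(62,250),(53,273)]),[.5,.14,1.37]))
E
```

```text
(array([ 0.5903817 , -0.07236507,  0.1739284 ]), [[0.5, 1.0], [-0.8, 0.5], [0.3, -2.0]])
(array([ 0.54547279, -0.08713255,  0.07853286]), [[-0.0, 1.8], [0.1, 1.1], [-4.5, -0.8], [2.4, -0.8]])
(array([0.49979927, 0.13620622, 1.30056633]), [[3.8, 3.5], [-1.3, -0.3], [1.1, 0.3], [-6.7, -2.6]]) (array([0.49122929, 0.13678235, 1.73384907]), [[-0.2, 13.4], [-0.1, -38.8], [-0.2, 47.0], [0.7, -2.2]])
```

Request:
drive_tool(rows=[[[0,0,0.03],[0,-0.2,-2.5],5.5],[[0,0,0],[0,0,-2.5],5.5],[[0,0,0],[0,0,-2.0],5.5],[[0,0,0],[0,0,0],5.5],[[0,0,0],[0,0,0],2],[[0,0,0],[0,0,0],2],[[0,0,0],[0,0,0],2],[[0,0,0],[0,0,0],2]])

```text
clock: 2.78
position: [0.5458, -0.09, 0.0701]
ee_rot: [0.0, 1.0, 0.03, 0.0]
contact_force: [-0.2, -0.4, -0.3]
width: 0.02
gripper_force: 0.0
```

Run:
```python
from h import *
import cv2
a=eyes.get_image("wrist")[:,:,::-1][100:400,120:520]
b=eyes.get_image("side")[:,:,::-1][200:400,250:516]
cv2.imwrite("pics/m1.png",np.hstack([a,cv2.resize(b,(400,300))]))
s=manip.get_state();print(s['clock'],s['position'],s['width'],s['gripper_force'])
```

```text
2.875 [ 0.54566736 -0.08997954  0.06989327] 0.020107414455781666 0.0
```

View pics/m1.png

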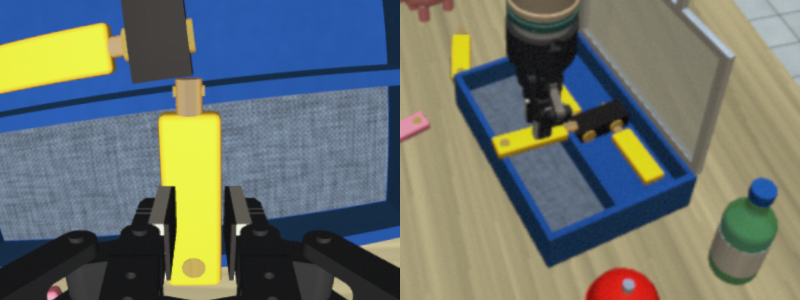

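The pads (165–235, 190–280) stand over the tag, not around it: the tips were too high, and the tag lies as it did. I open, go 1 cm deeper and close again.

Request:
drive_tool(rows=[[[0,0,0],[0,0,0],5.5],[[0,0,0],[0,0.3,0],5.5],[[0,0,0],[0,0,-0.5],5.5],[[0,0,0],[0,0,-0.5],5.5],[[0,0,0],[0,0,0],2],[[0,0,0],[0,0,0],2],[[0,0,0],[0,0,0],2],[[0,0,0],[0,0,0],2]])

```text
clock: 3.88
position: [0.5457, -0.0871, 0.0598]
ee_rot: [0.0, 1.0, 0.03, 0.0]
contact_force: [0.2, 0.5, 0.1]
width: 0.0199
gripper_force: 0.0
```

Run:
```python
from h import *
import cv2
a=eyes.get_image("wrist")[:,:,::-1][150:450,170:470]
b=eyes.get_image("side")[:,:,::-1][210:310,300:433]
cv2.imwrite("pics/m2.png",np.hstack([cv2.resize(a,(400,400),interpolation=2),cv2.resize(b,(400,300),interpolation=2).copy() if 0 else cv2.copyMakeBorder(cv2.resize(b,(400,300),interpolation=2),0,100,0,0,0)]))
s=manip.get_state();print(s['clock'],s['position'],s['width'],s['gripper_force'],s['moment'])
```

```text
3.975 [ 0.54567947 -0.08707747  0.05982682] 0.020097141788400656 0.0 [ 0.00655805  0.00640412 -0.02709999]
```

View pics/m2.png

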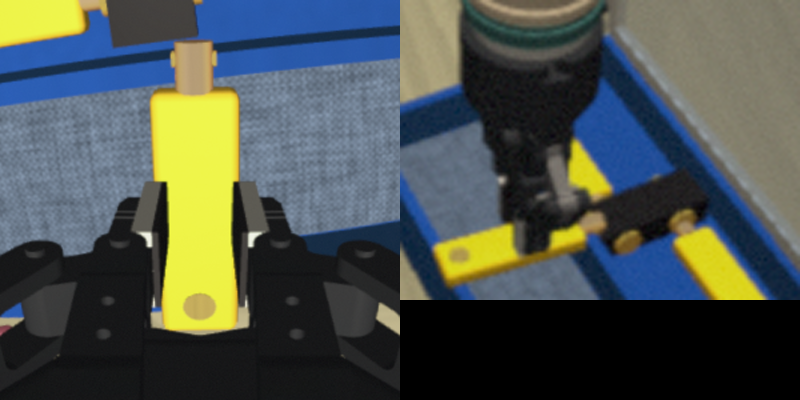

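The fingers now straddle the paddle, whose middle narrows between the pads (waist at x 165–235 of the left crop), so the 20 mm opening just does not touch it. I close fully.

Request:
drive_tool(rows=[[[0,0,0],[0,0,0],0],[[0,0,0],[0,0,0],0],[[0,0,0],[0,0,0],0],[[0,0,0],[0,0,0],0]], force=40)

```text
clock: 4.47
position: [0.5456, -0.087, 0.0597]
ee_rot: [0.0, 1.0, 0.03, -0.0]
contact_force: [0.2, 0.5, -0.6]
width: 0.0002
gripper_force: 0.0
```

The fingers closed to nothing, so they must be over the tag. I check the tag's real height from both views before going on.

Run:
```python
from h import *
import cv2
c=eyes.get_calibration("wrist"); R=c["view"][:3,:3];print("cam pos",-R.T@c["view"][:3,3])
for z in (.06,.05,.03,.026): print(z,wproj(c,xf([.546,-.087,.06],TAG+[0,0,z])).round().tolist())
print("tcp/tip",wproj(c,[manip.get_state()['position'],manip.get_state()['position']-[0,0,.011]]).round(),proj("side",[manip.get_state()['position'],manip.get_state()['position']-[0,0,.011]]).round())
a=eyes.get_image("wrist")[:,:,::-1][150:450,170:470]
b=eyes.get_image("side")[:,:,::-1][210:310,300:433]; d=eyes.get_image("scene")[:,:,::-1][190:265,220:320]
cv2.imwrite("pics/m3.png",np.vstack([np.hstack([cv2.resize(a,(400,300),interpolation=2),cv2.resize(b,(400,300),interpolation=2)]),np.hstack([cv2.resize(d,(400,300),interpolation=2),np.zeros((300,400,3),np.uint8)])]))
```

```text
cam pos [ 0.61187013 -0.08239721  0.21862891]
0.06 [[292.0, 400.0], [349.0, 400.0], [286.0, 219.0], [356.0, 219.0]]
0.05 [[294.0, 388.0], [348.0, 388.0], [288.0, 214.0], [354.0, 214.0]]
0.03 [[296.0, 367.0], [345.0, 367.0], [292.0, 207.0], [350.0, 207.0]]
0.026 [[296.0, 363.0], [345.0, 363.0], [292.0, 206.0], [349.0, 206.0]]
tcp/tip [[321. 295.]
 [321. 286.]] [[340. 293.]
 [340. 297.]]
```

View pics/m3.png

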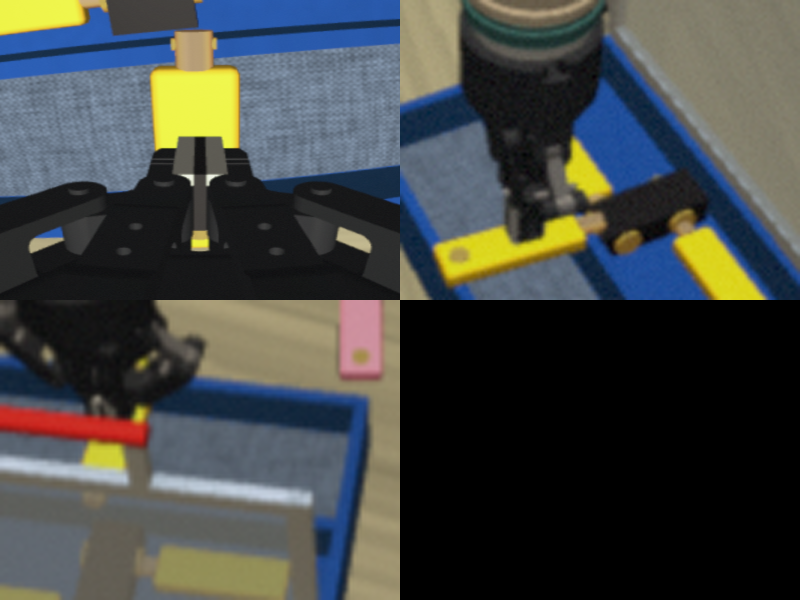

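The tag is still on the rim (fits z 0.06). The fingertips show at about z 0.075 in both views, some 2 cm higher than the stated TCP suggests. So I open, go lower, and watch the force.

Request:
drive_tool(rows=[[[0,0,0],[0,0,0],5.5],[[0,0,0],[0,0,0],5.5],[[0,0,0],[0,0,-0.5],5.5],[[0,0,0],[0,0,-0.5],5.5],[[0,0,0],[0,0,-0.5],5.5],[[0,0,0],[0,0,-0.5],5.5],[[0,0,0],[0,0,0],5.5]])

```text
clock: 5.5
position: [0.5452, -0.0869, 0.0392]
ee_rot: [-0.0, 1.0, 0.03, -0.001]
contact_force: [-0.2, 0.3, -0.0]
width: 0.0555
gripper_force: 0.0
```

Request:
drive_tool(rows=[[[0,0,0],[0,0,0],2.4],[[0,0,0],[0,0,0],2.4],[[0,0,0],[0,0,0],2.4],[[0,0,0],[0,0,0],2.4]])

```text
clock: 6.0
position: [0.5459, -0.0871, 0.0401]
ee_rot: [0.0, 1.0, 0.03, 0.0]
contact_force: [-0.3, 1.1, 2.2]
width: 0.0272
gripper_force: 40.3
```

Gripped at 27 mm. I lift, turn the tag along the tray and bring it over the -y half.

Request:
drive_tool(rows=[[[0,0,0],[0,0,2],2.4],[[0,0,0],[0,0,3],2.4],[[0,0,0.169],[0.1,-0.6,1],2.4],[[0,0,0.169],[0.1,-0.6,0],2.4],[[0,0,0.169],[0.1,-0.6,0],2.4],[[0,0,0.169],[0.1,-0.6,0],2.4],[[0,0,0.169],[0.1,-0.6,0],2.4],[[0,0,0.169],[0.1,-0.6,0],2.4]])

```text
clock: 7.0
position: [0.5513, -0.123, 0.0994]
ee_rot: [-0.0, 0.858, 0.514, -0.0]
contact_force: [0.4, -0.1, 0.1]
width: 0.0269
gripper_force: 40.0
```

Request:
drive_tool(rows=[[[0,0,0.169],[0.1,-0.6,0],2.4],[[0,0,0.169],[0.1,-0.5,0],2.4],[[0,0,0.169],[0,-0.5,0],2.4],[[0,0,0.169],[0,-0.5,0],2.4],[[0,0,0],[0,0,0],2.4],[[0,0,0],[0,0,0],2.4]])

```text
clock: 7.75
position: [0.5534, -0.1438, 0.0995]
ee_rot: [-0.0, 0.642, 0.767, 0.0]
contact_force: [-1.0, 0.3, -0.0]
width: 0.0269
gripper_force: 40.0
```

Run:
```python
from h import *
import cv2
s=manip.get_state();print(s['clock'],s['position'],s['ee_rot'],s['width'],s['gripper_force'])
c=eyes.get_calibration("wrist"); np.savez("w4.npz",**{k:np.array(v) for k,v in c.items() if not isinstance(v,str)})
a=eyes.get_image("wrist")[:,:,::-1]; 
b=eyes.get_image("side")[:,:,::-1][180:360,280:433]
cv2.imwrite("pics/m4.png",np.hstack([cv2.resize(a,(480,360),interpolation=2),cv2.resize(b,(306,360),interpolation=2)]))
```

```text
7.75 [ 0.55337883 -0.14378231  0.09953963] [-2.62034538e-04  6.41627811e-01  7.67016091e-01  1.41976980e-05] 0.026868602316516086 40.02710580825806
```

View pics/m4.png

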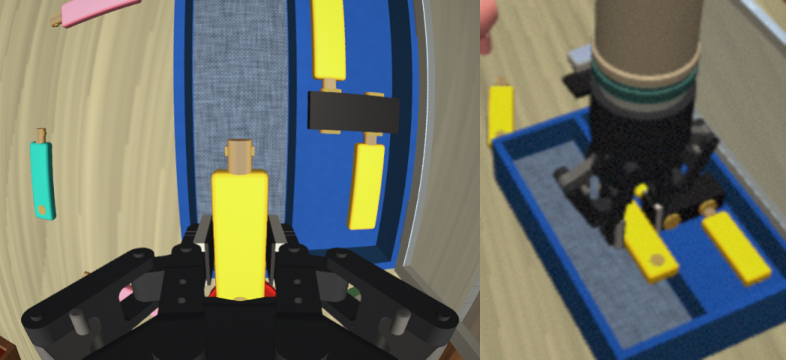

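The tag is held level and lined up with the tray. I work out its height in the jaws from the paddle corners (212,172) and (268,171) in that picture.

Run:
```python
from h import *
c=dict(np.load("w4.npz")); u=np.array([(212,172),(268,171)])*4/3
p=manip.get_state()['position']
f=lambda q:(wproj(c,xf([q[0],q[1],1.749],TAG[2:]+[0,0,q[2]]))-u).ravel()
for z in (.10,.11,.115,.12,.125):
    r=least_squares(lambda q:f([q[0],q[1],z]),[p[0],p[1]]);print(z,r.x,r.fun.round(1))
# row 100 of full image tray edges: outer front-rim edge px x=175*4/3, divider px ~ 293*4/3
for cab in ([.591,-.071,.177],): print(wproj(c,xf(cab,[[-.097,-.05,.06],[-.089,-.05,.06],[-.009,-.05,.06],[-.001,-.05,.06],[-.097,.05,.06],[-.001,.05,.06],[-.097,-.138,.06],[.097,-.138,.06]])).round()*.75)
```

```text
0.1 [ 0.55563613 -0.14784793] [ 2.7 -0.7 -2.8  0.6]
0.11 [ 0.55523254 -0.14568192] [ 0.2 -0.6 -0.2  0.6]
0.115 [ 0.55503099 -0.14460011] [-1.2 -0.6  1.2  0.7]
0.12 [ 0.55482961 -0.14351921] [-2.7 -0.6  2.7  0.7]
0.125 [ 0.55462845 -0.14243934] [-4.3 -0.5  4.3  0.8]
[[174.75 180.  ]
 [185.25 180.  ]
 [292.5  180.  ]
 [303.   180.  ]
 [171.75  45.  ]
 [306.    45.  ]
 [183.75 279.  ]
 [393.   270.75]]
```

Request:
drive_tool(rows=[[[0,0,0],[0,0,-2.5],2.4],[[0,0,0],[0,0,-2.5],2.4],[[0,0,0],[0,0,-2],2.4],[[0,0,0],[0,0,-1],2.4],[[0,0,0],[0,0,-0.3],2.4],[[0,0,0],[0,0,0],2.4]])

```text
clock: 8.6
position: [0.554, -0.1441, 0.0172]
ee_rot: [0.0, 0.641, 0.768, 0.0]
contact_force: [0.2, 0.3, -1.3]
width: 0.0269
gripper_force: 40.0
```

Request:
drive_tool(rows=[[[0,0,0],[0,0,-0.2],2.4],[[0,0,0],[0,0,-0.2],2.4],[[0,0,0],[0,0,-0.2],2.4],[[0,0,0],[0,0,0],2.4]])

```text
clock: 9.1
position: [0.5535, -0.144, 0.0106]
ee_rot: [-0.0, 0.641, 0.768, -0.0]
contact_force: [0.1, -0.6, -0.5]
width: 0.0268
gripper_force: 40.0
```

Request:
drive_tool(rows=[[[0,0,0],[0,0,-0.2],2.4],[[0,0,0],[0,0,0],2.4]])

```text
clock: 9.35
position: [0.5538, -0.1441, 0.0093]
ee_rot: [0.0, 0.641, 0.768, 0.0]
contact_force: [-0.4, 0.7, 4.7]
width: 0.0272
gripper_force: 42.7
```

Request:
drive_tool(rows=[[[0,0,0],[0,0,-0.2],2.4],[[0,0,0],[0,0,0],2.4]])

```text
clock: 9.6
position: [0.5538, -0.1441, 0.0092]
ee_rot: [0.001, 0.641, 0.768, 0.0]
contact_force: [-4.5, 1.2, 17.5]
width: 0.0269
gripper_force: 50.0
```

Request:
drive_tool(rows=[[[0,0,0],[0,0,-0.1],2.4],[[0,0,0],[0,0,0],2.4]])

```text
clock: 9.85
position: [0.5539, -0.1441, 0.0092]
ee_rot: [0.001, 0.641, 0.768, 0.0]
contact_force: [-5.8, 1.8, 23.0]
width: 0.0269
gripper_force: 53.5
```

Request:
drive_tool(rows=[[[0,0,0],[0,0,0.3],2.4],[[0,0,0],[0,0,0],4.2],[[0,0,0],[0,0,0],4.2],[[0,0,0],[0,0,1],4.2],[[0,0,0],[0,0,3],4.2],[[0,0,0],[0,0,4],4.2],[[0,0,0],[0,0,2],5.5],[[0,0,-0.1],[-0.9,4.6,0],5.5]])

```text
clock: 10.85
position: [0.5477, -0.1005, 0.1114]
ee_rot: [0.004, 0.681, 0.733, 0.001]
contact_force: [-0.4, 1.5, -0.4]
width: 0.0547
gripper_force: 0.0
```

Request:
drive_tool(rows=[[[0,0,-0.1],[-0.9,4.6,0],5.5],[[0,0,-0.1],[-0.9,4.6,0],5.5],[[0,0,-0.1],[-0.9,4.6,0],5.5],[[0,0,0],[-0.9,4.6,0],5.5],[[0,0,0],[-1.0,4.6,0],5.5],[[0,0,0],[0,0,0],5.5],[[0,0,0],[0,0,0],5.5]])

```text
clock: 11.72
position: [0.4989, 0.1317, 0.109]
ee_rot: [0.0, 0.78, 0.626, 0.0]
contact_force: [-0.8, -0.6, 1.3]
width: 0.0548
gripper_force: 0.0
```

Run:
```python
from h import *
import cv2
s=manip.get_state();print(s['clock'],s['position'],s['ee_rot'],s['width'],2*np.arctan2(s['ee_rot'][2],s['ee_rot'][1]))
c=eyes.get_calibration("wrist"); a=eyes.get_image("wrist"); cv2.imwrite("pics/w5.png",a[:,:,::-1])
h=cv2.cvtColor(a,cv2.COLOR_RGB2HSV); m=cv2.inRange(h,(22,140,120),(35,255,255))
n,l,st,ce=cv2.connectedComponentsWithStats(m)
for i in range(1,n):
    if st[i,4]>150:
        pts=np.argwhere(l==i)[:,::-1].astype(np.float32); r=cv2.minAreaRect(pts); print(st[i],ce[i].round(),cv2.boxPoints(r).round().tolist())
print(wproj(c,xf([.4995,.138,1.34],TAG)).round().tolist(), wproj(c,xf([.554,-.144,1.75],TAG+[0,0,.026])).round().tolist())
```

```text
11.725 [0.49885701 0.13172598 0.10899488] [4.65396254e-04 7.80196402e-01 6.25534454e-01 6.87478958e-05] 0.05476553748291173 1.351632915887142
[ 295  178   40  121 4429] [315. 236.] [[295.0, 178.0], [334.0, 178.0], [334.0, 298.0], [295.0, 298.0]]
[458 328  29  18 309] [473. 338.] [[457.0, 338.0], [483.0, 326.0], [489.0, 341.0], [463.0, 352.0]]
[[298.0, 301.0], [335.0, 301.0], [297.0, 179.0], [338.0, 180.0]] [[428.0, 520.0], [452.0, 512.0], [409.0, 480.0], [437.0, 470.0]]
```

tag_b sits at (295–334,178–298), about 2 mm to -x of the jaws' centre line. I correct that and go down.

Request:
drive_tool(rows=[[[0,0,0],[-0.2,0,-3],5.5],[[0,0,0],[0,0,-3],5.5],[[0,0,0],[0,0,-2.5],5.5],[[0,0,0],[0,0,-1.5],5.5],[[0,0,0],[0,0,-1],5.5],[[0,0,0],[0,0,-0.5],5.5],[[0,0,0],[0,0,0],5.5]])

```text
clock: 12.65
position: [0.4969, 0.1319, -0.0061]
ee_rot: [0.0, 0.78, 0.625, 0.0]
contact_force: [-0.6, -0.7, -0.4]
width: 0.0552
gripper_force: 0.0
```

Request:
drive_tool(rows=[[[0,0,0],[0,0,-0.3],4.5],[[0,0,0],[0,0,-0.3],4.0],[[0,0,0],[0,0,0],4.0]])

```text
clock: 13.02
position: [0.4965, 0.132, -0.0123]
ee_rot: [-0.0, 0.78, 0.625, -0.0]
contact_force: [-0.4, -0.2, -0.9]
width: 0.0401
gripper_force: 0.0
```

Request:
drive_tool(rows=[[[0,0,0],[0,0,-0.1],2.4],[[0,0,0],[0,0,0],2.4],[[0,0,0],[0,0,0],2.4],[[0,0,0],[0,0,0],2.4]])

```text
clock: 13.52
position: [0.4967, 0.1321, -0.0127]
ee_rot: [0.0, 0.78, 0.625, 0.0]
contact_force: [-0.8, 0.2, 4.7]
width: 0.027
gripper_force: 39.3
```

Request:
drive_tool(rows=[[[0,0,0],[0,0,3],2.4],[[0,0,0],[0,0,4],2.4],[[0,0,0],[0,0,4],2.4],[[0,0,0.1],[0.9,-3.8,1],2.4],[[0,0,0.1],[0.9,-3.8,0],2.4],[[0,0,0.1],[0.9,-3.8,0],2.4],[[0,0,0.1],[0.9,-3.8,0],2.4],[[0,0,0],[0,0,0],2.4]])

```text
clock: 14.52
position: [0.5334, -0.0225, 0.1065]
ee_rot: [0.001, 0.642, 0.767, -0.0]
contact_force: [-0.1, 1.0, -1.2]
width: 0.0264
gripper_force: 39.9
```

Request:
drive_tool(rows=[[[0,0,0],[0,0,-2.5],2.4],[[0,0,0],[0,0,-2.5],2.4],[[0,0,0],[0,0,-2],2.4],[[0,0,0],[0,0,-1],2.4],[[0,0,0],[0,0,-0.5],2.4],[[0,0,0],[0,0,0],2.4]])

```text
clock: 15.28
position: [0.5328, -0.0198, 0.0219]
ee_rot: [0.0, 0.641, 0.768, 0.0]
contact_force: [0.7, -0.2, -0.7]
width: 0.0268
gripper_force: 39.9
```

Request:
drive_tool(rows=[[[0,0,0],[0,0,-0.3],2.4],[[0,0,0],[0,0,-0.3],2.4],[[0,0,0],[0,0,-0.2],2.4],[[0,0,0],[0,0,0],2.4]])

```text
clock: 15.78
position: [0.5324, -0.02, 0.0136]
ee_rot: [-0.0, 0.641, 0.768, -0.0]
contact_force: [0.2, -0.4, -0.2]
width: 0.0267
gripper_force: 39.9
```

Request:
drive_tool(rows=[[[0,0,0],[0,0,-0.15],2.4],[[0,0,0],[0,0,0],2.4]])

```text
clock: 16.02
position: [0.5327, -0.0201, 0.0133]
ee_rot: [0.0, 0.641, 0.768, 0.0]
contact_force: [-2.5, -0.2, 7.2]
width: 0.027
gripper_force: 40.8
```

Touching the floor. I release and rise.

Request:
drive_tool(rows=[[[0,0,0],[0,0,0.1],2.4],[[0,0,0],[0,0,0],4.2],[[0,0,0],[0,0,0],4.2],[[0,0,0],[0,0,1],4.2],[[0,0,0],[0,0,4],4.2],[[0,0,0],[-0.5,0,5],5],[[0,0,0],[-0.5,0,5.5],5],[[0,0,0],[0,0,5.5],5]])

```text
clock: 17.02
position: [0.5219, -0.02, 0.2257]
ee_rot: [0.0, 0.641, 0.768, 0.0]
contact_force: [1.4, -0.9, -0.7]
width: 0.0498
gripper_force: 0.0
```

Request:
drive_tool(rows=[[[0,0,0],[0,0,5.5],5],[[0,0,0],[0,0,4.5],5],[[0,0,0],[0,0,1],5],[[0,0,0],[0,0,0],5],[[0,0,0],[0,0,0],5]])

```text
clock: 17.65
position: [0.5216, -0.0199, 0.3314]
ee_rot: [-0.002, 0.641, 0.768, -0.001]
contact_force: [-0.4, 0.2, -0.6]
width: 0.0499
gripper_force: 0.0
```

Run:
```python
from h import *
import cv2
s=manip.get_state();print(s['clock'],s['position'],s['width'],2*np.arctan2(s['ee_rot'][2],s['ee_rot'][1]))
c=eyes.get_calibration("wrist"); a=eyes.get_image("wrist"); cv2.imwrite("pics/w6.png",a[:,:,::-1]); b=eyes.get_image("side");cv2.imwrite("pics/s6.png",b[:,:,::-1])
np.savez("w6.npz",view=c["view"],camera_matrix=c["camera_matrix"])
def blobs(a,lo,hi):
    m=cv2.inRange(cv2.cvtColor(a,cv2.COLOR_RGB2HSV),lo,hi); n,l,st,ce=cv2.connectedComponentsWithStats(m)
    for i in range(1,n):
        if st[i,4]>100:
            r=cv2.minAreaRect(np.argwhere(l==i)[:,::-1].astype(np.float32)); print(st[i],cv2.boxPoints(r).round().tolist())
print("red w");blobs(a,(0,150,80),(8,255,255));print("red side");blobs(b,(0,150,80),(8,255,255))
print("yel w");blobs(a,(22,140,120),(35,255,255))
cab=[.591,-.071,.177]; bar=lambda t:xf(cab,[[.097-.234*np.cos(t),k*.062,.064+.234*np.sin(t)] for k in(-1,0,1)])
print(bar(1.55),wproj(c,bar(1.55)).round().tolist(),proj("side",bar(1.55)).round().tolist())
print("a",wproj(c,xf([.554,-.144,1.75],TAG+[0,0,.026])).round().tolist(),"b",wproj(c,xf([.5316,-.0142,1.75],TAG+[0,0,.026])).round().tolist())
```

```text
17.65 [ 0.52163746 -0.01985169  0.33143416] 0.04994420896442925 1.7508102700589527
red w
[ 531  262   36  103 1589] [[529.0, 361.0], [551.0, 260.0], [568.0, 263.0], [546.0, 365.0]]
[ 302  353   54   49 1941] [[298.0, 358.0], [350.0, 348.0], [359.0, 395.0], [307.0, 404.0]]
red side
[397 142  50  48 466] [[395.0, 146.0], [401.0, 140.0], [448.0, 184.0], [442.0, 190.0]]
[ 373  379   51   53 2054] [[373.0, 379.0], [423.0, 379.0], [423.0, 431.0], [373.0, 431.0]]
yel w
[ 375  165   23   64 1321] [[375.0, 228.0], [376.0, 165.0], [398.0, 165.0], [396.0, 228.0]]
[ 319  167   22   72 1504] [[319.0, 167.0], [340.0, 167.0], [340.0, 238.0], [319.0, 238.0]]
[402 267  21  38 649] [[401.0, 303.0], [403.0, 266.0], [423.0, 267.0], [420.0, 304.0]]
[ 317  271   21   61 1168] [[317.0, 271.0], [337.0, 271.0], [337.0, 331.0], [317.0, 331.0]]
[[ 0.69261133 -0.11580863  0.2979494 ]
 [ 0.68169454 -0.0547773   0.2979494 ]
 [ 0.67077775  0.00625404  0.2979494 ]] [[516.0, 421.0], [537.0, 353.0], [556.0, 268.0]] [[444.0, 187.0], [421.0, 165.0], [400.0, 145.0]]
a [[316.0, 333.0], [336.0, 333.0], [316.0, 271.0], [338.0, 271.0]] b [[317.0, 240.0], [339.0, 240.0], [317.0, 167.0], [340.0, 168.0]]
```

Both tags lie in the tray where predicted (wrist view, 317–340). The bar fits a cover angle of 1.55, with its middle at (0.682,-0.055,0.298). I move over the bar.

Request:
drive_tool(rows=[[[0,0,0],[4,-0.9,0],5],[[0,0,0],[4,-0.9,0],5],[[0,0,0],[4,-0.9,0],5],[[0,0,0],[4,-0.8,0],5],[[0,0,0],[0,0,0],5],[[0,0,0],[0,0,0],5]])

```text
clock: 18.5
position: [0.6819, -0.0549, 0.3318]
ee_rot: [-0.001, 0.641, 0.768, -0.001]
contact_force: [-0.4, -0.6, 0.8]
width: 0.0499
gripper_force: 0.0
```

Run:
```python
from h import *
import cv2
s=manip.get_state();print(s['clock'],s['position'],s['width'],2*np.arctan2(s['ee_rot'][2],s['ee_rot'][1]))
c=eyes.get_calibration("wrist"); a=eyes.get_image("wrist"); cv2.imwrite("pics/w7.png",a[:,:,::-1])
m=cv2.inRange(cv2.cvtColor(a,cv2.COLOR_RGB2HSV),(0,150,80),(8,255,255)); n,l,st,ce=cv2.connectedComponentsWithStats(m)
for i in range(1,n):
    if st[i,4]>100:
        r=cv2.minAreaRect(np.argwhere(l==i)[:,::-1].astype(np.float32)); print(st[i],cv2.boxPoints(r).round().tolist())
cab=[.591,-.071,.177]
for t in(1.53,1.55,1.57):
  B=xf(cab,[[.097-.234*np.cos(t),k*.062,.064+.234*np.sin(t)] for k in(-1,0,1)]); print(t,wproj(c,B).round().tolist())
```

```text
18.5 [ 0.68189413 -0.05486876  0.3318317 ] 0.04994373391288668 1.7507897297060382
[ 309  149   23  216 4511] [[309.0, 149.0], [331.0, 149.0], [331.0, 364.0], [309.0, 364.0]]
[  0 396  35  42 368] [[-6.0, 431.0], [29.0, 394.0], [35.0, 400.0], [0.0, 437.0]]
1.53 [[309.0, 364.0], [308.0, 269.0], [308.0, 154.0]]
1.55 [[317.0, 365.0], [317.0, 269.0], [317.0, 154.0]]
1.57 [[325.0, 365.0], [326.0, 269.0], [326.0, 154.0]]
```

Bar at x 309–331 in the wrist view, so the angle is about 1.557 and it is centred in the jaws. I go down and grip.

Request:
drive_tool(rows=[[[0,0,0],[0.1,0,-2],5],[[0,0,0],[0,0,-2],5],[[0,0,0],[0,0,-1.5],5],[[0,0,0],[0,0,-0.8],5],[[0,0,0],[0,0,0],3],[[0,0,0],[0,0,0],1.8],[[0,0,0],[0,0,0],0.8],[[0,0,0],[0,0,0],0.8]], force=30)

```text
clock: 19.55
position: [0.6839, -0.0551, 0.2712]
ee_rot: [0.001, 0.641, 0.768, 0.0]
contact_force: [-1.3, -0.5, 3.0]
width: 0.0106
gripper_force: 29.4
```

Request:
drive_tool(rows=[[[0,0,0],[0,0,0],0.8],[[0,0,0],[0,0,0],0.8]])

```text
clock: 19.8
position: [0.6839, -0.0551, 0.2712]
ee_rot: [0.001, 0.641, 0.768, 0.0]
contact_force: [-0.8, 0.5, 6.0]
width: 0.0106
gripper_force: 29.6
```

Bar gripped. I tabulate the arc in steps.

Run:
```python
import numpy as np
T=np.r_[np.linspace(1.557,.26,31),np.linspace(.26,0,14)[1:]]
c,s=np.cos(.177),np.sin(.177)
P=np.c_[-23.4*np.cos(T)*c,-23.4*np.cos(T)*s,23.4*np.sin(T)]
D=np.diff(np.round(P,2),axis=0).round(2)
for i in range(0,len(D),8): print(T[min(i+8,len(D))].round(3),[[[0,0,0],d.tolist(),.8] for d in D[i:i+8]])
print(P[0]-P[-1], P[0])
```

```text
1.211 [[[0, 0, 0], [-0.99, -0.17, -0.04], 0.8], [[0, 0, 0], [-1.0, -0.18, -0.08], 0.8], [[0, 0, 0], [-0.98, -0.18, -0.12], 0.8], [[0, 0, 0], [-0.99, -0.17, -0.17], 0.8], [[0, 0, 0], [-0.97, -0.18, -0.21], 0.8], [[0, 0, 0], [-0.96, -0.17, -0.25], 0.8], [[0, 0, 0], [-0.96, -0.17, -0.29], 0.8], [[0, 0, 0], [-0.94, -0.17, -0.34], 0.8]]
0.865 [[[0, 0, 0], [-0.92, -0.17, -0.37], 0.8], [[0, 0, 0], [-0.91, -0.16, -0.42], 0.8], [[0, 0, 0], [-0.89, -0.16, -0.46], 0.8], [[0, 0, 0], [-0.87, -0.15, -0.49], 0.8], [[0, 0, 0], [-0.84, -0.15, -0.53], 0.8], [[0, 0, 0], [-0.83, -0.15, -0.57], 0.8], [[0, 0, 0], [-0.79, -0.14, -0.61], 0.8], [[0, 0, 0], [-0.78, -0.14, -0.64], 0.8]]
0.519 [[[0, 0, 0], [-0.74, -0.13, -0.67], 0.8], [[0, 0, 0], [-0.71, -0.13, -0.7], 0.8], [[0, 0, 0], [-0.69, -0.12, -0.74], 0.8], [[0, 0, 0], [-0.65, -0.12, -0.76], 0.8], [[0, 0, 0], [-0.62, -0.11, -0.8], 0.8], [[0, 0, 0], [-0.58, -0.11, -0.81], 0.8], [[0, 0, 0], [-0.55, -0.1, -0.85], 0.8], [[0, 0, 0], [-0.52, -0.09, -0.87], 0.8]]
0.22 [[[0, 0, 0], [-0.47, -0.08, -0.88], 0.8], [[0, 0, 0], [-0.44, -0.08, -0.91], 0.8], [[0, 0, 0], [-0.4, -0.07, -0.93], 0.8], [[0, 0, 0], [-0.36, -0.07, -0.94], 0.8], [[0, 0, 0], [-0.31, -0.05, -0.96], 0.8], [[0, 0, 0], [-0.28, -0.05, -0.97], 0.8], [[0, 0, 0], [-0.11, -0.02, -0.46], 0.8], [[0, 0, 0], [-0.11, -0.02, -0.45], 0.8]]
0.06 [[[0, 0, 0], [-0.1, -0.02, -0.46], 0.8], [[0, 0, 0], [-0.08, -0.01, -0.46], 0.8], [[0, 0, 0], [-0.08, -0.02, -0.46], 0.8], [[0, 0, 0], [-0.07, -0.01, -0.46], 0.8], [[0, 0, 0], [-0.06, -0.01, -0.47], 0.8], [[0, 0, 0], [-0.05, -0.01, -0.46], 0.8], [[0, 0, 0], [-0.04, -0.01, -0.47], 0.8], [[0, 0, 0], [-0.03, 0.0, -0.47], 0.8]]
0.0 [[[0, 0, 0], [-0.03, -0.01, -0.46], 0.8], [[0, 0, 0], [-0.01, 0.0, -0.47], 0.8], [[0, 0, 0], [0.0, 0.0, -0.47], 0.8]]
[22.71662655  4.06336552 23.39777307] [-0.31778012 -0.05684193 23.39777307]
```

Request:
drive_tool(rows=[[[0,0,0],[-0.99,-0.17,-0.04],0.8],[[0,0,0],[-1.0,-0.18,-0.08],0.8],[[0,0,0],[-0.98,-0.18,-0.12],0.8],[[0,0,0],[-0.99,-0.17,-0.17],0.8]])

```text
clock: 20.3
position: [0.6441, -0.0624, 0.2665]
ee_rot: [0.001, 0.641, 0.768, 0.0]
contact_force: [1.8, -1.1, 4.9]
width: 0.011
gripper_force: 31.0
```

Request:
drive_tool(rows=[[[0,0,0],[-0.97,-0.18,-0.21],0.8],[[0,0,0],[-0.96,-0.17,-0.25],0.8],[[0,0,0],[-0.96,-0.17,-0.29],0.8],[[0,0,0],[-0.94,-0.17,-0.34],0.8]])

```text
clock: 20.8
position: [0.605, -0.0696, 0.2545]
ee_rot: [0.0, 0.641, 0.768, -0.0]
contact_force: [1.6, -2.2, -0.1]
width: 0.0107
gripper_force: 31.3
```

Request:
drive_tool(rows=[[[0,0,0],[-0.92,-0.17,-0.37],0.8],[[0,0,0],[-0.91,-0.16,-0.42],0.8],[[0,0,0],[-0.89,-0.16,-0.46],0.8],[[0,0,0],[-0.87,-0.15,-0.49],0.8],[[0,0,0],[-0.84,-0.15,-0.53],0.8],[[0,0,0],[-0.83,-0.15,-0.57],0.8],[[0,0,0],[-0.79,-0.14,-0.61],0.8],[[0,0,0],[-0.78,-0.14,-0.64],0.8]])

```text
clock: 21.8
position: [0.5369, -0.0816, 0.2138]
ee_rot: [0.0, 0.641, 0.768, -0.0]
contact_force: [1.9, -5.1, 0.0]
width: 0.0105
gripper_force: 31.1
```

Request:
drive_tool(rows=[[[0,0,0],[-0.74,-0.13,-0.67],0.8],[[0,0,0],[-0.71,-0.13,-0.7],0.8],[[0,0,0],[-0.69,-0.12,-0.74],0.8],[[0,0,0],[-0.65,-0.12,-0.76],0.8],[[0,0,0],[-0.62,-0.11,-0.8],0.8],[[0,0,0],[-0.58,-0.11,-0.81],0.8],[[0,0,0],[-0.55,-0.1,-0.85],0.8],[[0,0,0],[-0.52,-0.09,-0.87],0.8]])

```text
clock: 22.8
position: [0.4866, -0.0903, 0.1518]
ee_rot: [0.0, 0.641, 0.768, 0.0]
contact_force: [2.8, -4.8, 0.6]
width: 0.0107
gripper_force: 31.5
```

Request:
drive_tool(rows=[[[0,0,0],[-0.47,-0.08,-0.88],0.8],[[0,0,0],[-0.44,-0.08,-0.91],0.8],[[0,0,0],[-0.4,-0.07,-0.93],0.8],[[0,0,0],[-0.36,-0.07,-0.94],0.8],[[0,0,0],[-0.31,-0.05,-0.96],0.8],[[0,0,0],[-0.28,-0.05,-0.97],0.8],[[0,0,0],[-0.11,-0.02,-0.46],0.8],[[0,0,0],[-0.11,-0.02,-0.45],0.8]])

```text
clock: 23.8
position: [0.4617, -0.0945, 0.0869]
ee_rot: [-0.0, 0.641, 0.768, -0.0]
contact_force: [0.3, -4.1, -0.2]
width: 0.0107
gripper_force: 31.9
```

Request:
drive_tool(rows=[[[0,0,0],[-0.1,-0.02,-0.46],0.8],[[0,0,0],[-0.08,-0.01,-0.46],0.8],[[0,0,0],[-0.08,-0.02,-0.46],0.8],[[0,0,0],[-0.07,-0.01,-0.46],0.8],[[0,0,0],[-0.06,-0.01,-0.47],0.8],[[0,0,0],[-0.05,-0.01,-0.46],0.8],[[0,0,0],[-0.04,-0.01,-0.35],0.8],[[0,0,0],[0,0,0],0.8]])

```text
clock: 24.8
position: [0.4569, -0.0954, 0.0556]
ee_rot: [-0.0, 0.641, 0.768, -0.0]
contact_force: [-1.7, -4.6, -2.1]
width: 0.0107
gripper_force: 32.2
```

Request:
drive_tool(rows=[[[0,0,0],[-0.03,0,-0.3],0.8],[[0,0,0],[-0.02,0,-0.3],0.8],[[0,0,0],[-0.02,0,-0.3],0.8],[[0,0,0],[-0.01,0,-0.3],0.8],[[0,0,0],[0,0,-0.2],0.8],[[0,0,0],[0,0,-0.2],0.8],[[0,0,0],[0,0,0],0.8]])

```text
clock: 25.68
position: [0.456, -0.0956, 0.0399]
ee_rot: [-0.0, 0.641, 0.768, -0.0]
contact_force: [-1.7, -5.5, -2.8]
width: 0.0108
gripper_force: 32.6
```

Request:
drive_tool(rows=[[[0,0,0],[0,0,-0.1],0.8],[[0,0,0],[0,0,-0.1],0.8],[[0,0,0],[0,0,0],0.8]])

```text
clock: 26.05
position: [0.4559, -0.0956, 0.038]
ee_rot: [-0.0, 0.641, 0.768, -0.0]
contact_force: [-1.6, -4.8, -1.1]
width: 0.0108
gripper_force: 32.7
```

Request:
drive_tool(rows=[[[0,0,0],[0,0,-0.1],0.8],[[0,0,0],[0,0,-0.1],0.8],[[0,0,0],[0,0,0],0.8]])

```text
clock: 26.42
position: [0.4559, -0.0956, 0.036]
ee_rot: [-0.0, 0.641, 0.768, -0.0]
contact_force: [-2.1, -5.9, -1.5]
width: 0.0106
gripper_force: 32.7
```

Request:
drive_tool(rows=[[[0,0,0],[0,0,-0.1],0.8],[[0,0,0],[0,0,0],0.8]])

```text
clock: 26.68
position: [0.4559, -0.0956, 0.035]
ee_rot: [-0.0, 0.641, 0.768, -0.0]
contact_force: [-2.7, -5.8, -0.1]
width: 0.011
gripper_force: 32.7
```

Request:
drive_tool(rows=[[[0,0,0],[0,0,-0.1],0.8],[[0,0,0],[0,0,0],0.8]])

```text
clock: 26.92
position: [0.4559, -0.0956, 0.034]
ee_rot: [-0.0, 0.641, 0.768, -0.0]
contact_force: [-2.4, -4.9, -0.7]
width: 0.0104
gripper_force: 32.7
```

Request:
drive_tool(rows=[[[0,0,0],[0,0,-0.1],0.8],[[0,0,0],[0,0,0],0.8]])

```text
clock: 27.18
position: [0.4559, -0.0956, 0.0332]
ee_rot: [-0.0, 0.641, 0.768, -0.0]
contact_force: [-3.0, -5.6, 0.9]
width: 0.0105
gripper_force: 33.1
```

Request:
drive_tool(rows=[[[0,0,0],[0,0,-0.1],0.8],[[0,0,0],[0,0,0],0.8]])

```text
clock: 27.42
position: [0.4559, -0.0956, 0.0331]
ee_rot: [-0.0, 0.641, 0.768, -0.0]
contact_force: [-4.8, -4.8, 8.7]
width: 0.011
gripper_force: 33.7
```

The cover meets its stop (z holds at 0.033, force rises to 8.7 N). I open the fingers a little, rise and look.

Request:
drive_tool(rows=[[[0,0,0],[0,0,0.1],0.8],[[0,0,0],[0,0,0],1.6],[[0,0,0],[0,0,0],2.6],[[0,0,0],[0,0,0],2.6],[[0,0,0],[0,0,1],2.6],[[0,0,0],[0,0,3],2.6],[[0,0,0],[0,0,5],2.6],[[0,0,0],[-2,0,5],2.6]])

```text
clock: 28.42
position: [0.4374, -0.0956, 0.1752]
ee_rot: [0.001, 0.641, 0.768, 0.001]
contact_force: [0.2, -0.0, 0.0]
width: 0.0263
gripper_force: 0.0
```

Request:
drive_tool(rows=[[[0,0,0],[-3,0,4],2.6],[[0,0,0],[-4,0,3],2.6],[[0,0,0],[-4,0,0],2.6],[[0,0,0],[0,0,0],2.6]])

```text
clock: 28.92
position: [0.3241, -0.0948, 0.2441]
ee_rot: [0.001, 0.641, 0.767, 0.0]
contact_force: [0.3, 0.5, -0.3]
width: 0.026
gripper_force: 0.0
```

Run:
```python
from h import *
import cv2
s=manip.get_state();print(s['clock'],s['position'],s['contact_force'])
b=eyes.get_image("side")[:,:,::-1]; d=eyes.get_image("scene")[:,:,::-1]
cab=[.591,-.071,.177]
for t in (0,.03,.06): print(t,[proj(n,xf(cab,[[.097-.234*np.cos(t),k*.062,.064+.234*np.sin(t)] for k in(-1,1)])).round(1).tolist() for n in("side","scene")])
for im in(b,d):
    m=cv2.inRange(cv2.cvtColor(im,cv2.COLOR_BGR2HSV),(0,150,80),(8,255,255)); n,l,st,ce=cv2.connectedComponentsWithStats(m)
    print([ (st[i].tolist(),ce[i].round(1).tolist()) for i in range(1,n) if st[i,4]>80])
cv2.imwrite("pics/f.png",np.vstack([np.hstack([cv2.resize(b[150:450,230:530],(400,400)),cv2.resize(d[150:330,120:420],(400,240)) if 0 else cv2.copyMakeBorder(cv2.resize(d[150:350,130:430],(400,267),interpolation=2),0,133,0,0,0)])]))
```

```text
28.925 [ 0.32411267 -0.09482162  0.24411306] [ 0.3112743   0.46043108 -0.30566783]
0 [[[307.4, 332.4], [280.6, 281.2]], [[235.1, 190.1], [283.6, 195.7]]]
0.03 [[[307.3, 330.0], [280.3, 278.7]], [[234.7, 188.5], [283.4, 194.1]]]
0.06 [[[307.4, 327.6], [280.3, 276.2]], [[234.3, 186.9], [283.3, 192.6]]]
[([278, 279, 33, 55, 372], [293.7, 306.1]), ([373, 379, 51, 53, 2058], [398.0, 405.6])]
[([235, 189, 50, 9, 199], [259.3, 193.1]), ([156, 210, 33, 32, 787], [171.7, 226.0]), ([510, 433, 37, 40, 440], [527.2, 451.2])]
```

View pics/f.png

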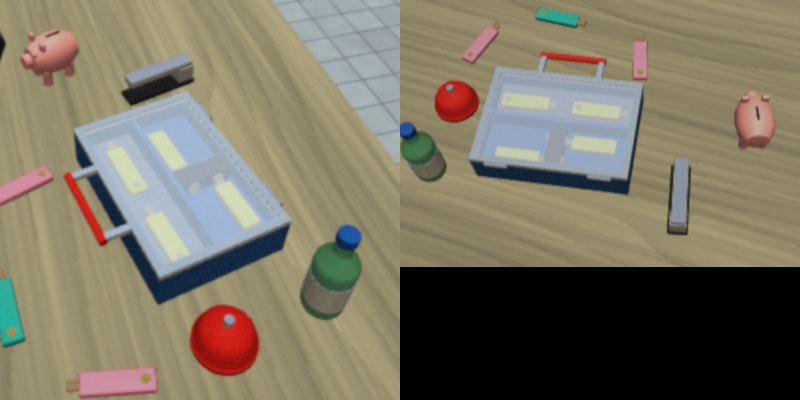

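The last picture shows the cover flat on the rim. The bar's centre, (293.7,306.1) side and (259.3,193.1) scene, matches the prediction for angle 0 to within a pixel. Both tags lie flat in the front tray, the other objects are untouched and the arm is clear, so I hand it in.

```bash
python3 -c "
from rig import job
print(job.sign_off())"
```

```text
the job is handed in; nothing more can be done
None
```

Both yellow tags lie flat in the front tray and the cover was lowered in the grip until fully shut; the job was handed in at about 29 s with the arm clear and the bell, stapler, pig and sanitiser undisturbed.

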